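# Run a grille badge through the bench press

### The job

Pull the bench press's tray, the one with the orange tab, fully out and slide the loose badge across the white loading shelf, without lifting it, until it lies flat and fully home in the tray's nest. Push the tray all the way in under the press and only then press the green start button fully down and let it spring back, leaving the red stop button alone. Finally pull the tray fully out again with the badge still in its nest, and leave the stack of badges, the mug and the tape roll where they are.

Things in the scene. Friction and masses are not known exactly. Their poses are not given: they have to be found in the camera images.
- press: Blue bench press fixed to the table. Frame: origin on the table (z 0) under the nest when the tray is home; +x = the way the tray goes in, +y = loading-shelf side, z up. Head and foot cover x -30 to 120 mm, y -95 to 95, 153 mm high, with a cylinder on top to 230 mm.
- tray (a joint): Travel of the aluminium tray along the press's -x: 0 = all the way in (home, stop), 0.12 m = fully out (stop). It starts part-way. It slides with about 2.5 N of friction and stays where it is left.
- tray_nest (a point): Centre of the nest's floor (moves with the tray, axes as the press). Floor 28 mm above the table. The nest is a bay open to +y (the shelf), walls 14 mm high: end wall's inner face at y -35 mm, side walls' at x -35.5 and 35.5, flaring over the last 27 mm to a mouth about 90 mm wide at y 40. The badge is home when against the end wall, centred here within a few mm.
- tray_tab (a point): Middle of the top edge of the tray's orange upright tab: 8 mm thick (x), 50 wide (y), 42 high, top 69 mm above the table, 110 mm from the nest centre on the press's -x side. The tray's floor (28 mm high) runs on 16 mm beyond it; 65 mm of clear floor lies between tab and nest wall, so fingers fit on both sides.
- badge: Loose enamelled metal badge: disc 64 mm across, 12 mm thick, about 100 g, brass rim, red face with a white circle and blue cross; origin at the centre of its underside, z up through its face. It lies face up on the loading shelf; slide it, do not lift or tip it (its origin stays below 55 mm height).
- shelf (a point): Centre of the top of the white loading shelf, fixed to the press (axes as the press): flat, 130 mm in x, 222 mm in y, top 30 mm above the table, no rims. With the tray fully out the nest lies at the middle of its -y end, 2 mm lower, across a 3 mm gap.
- start (a joint): Travel of the green start button: 0 = up, 0.008 m = fully down. Springs back; needs 1.5 N to begin and 5 N fully down.
- start_top (a point): Centre of the top of the green start button's cap (32 mm across), pressed straight down. It stands on a grey control box (100 x 170 x 50 mm high) fixed to the table; the cap's top is 24 mm above the box, in a black collar 48 mm across and 12 mm high. The green and red buttons are 80 mm apart, either way round.
- stop (a joint): Travel of the red stop button, to be left alone: 0 = up, 0.008 m = down.
- stop_top (a point): Centre of the top of the red stop button, same size as the green one.
- badge_stack: Bystander: loose stack of four badges, 64 mm diameter, 48 mm high; origin at the centre of its underside.
- mug: Bystander: white mug, 76 mm diameter, 90 mm high; origin at the centre of its underside.
- tape_roll: Bystander: roll of amber tape lying flat, 90 mm diameter, 25 mm high; origin at the centre of its underside.
Not all that is in view belongs to the job. What is shaped like the badge but black or turquoise is not meant.

How it is judged (in metres and radians):
On the way, in this order (a step that is already met when the one before it is completed fails the run):
1. the tray is pulled fully out (value of joint tray above 0.112 m), for 0.1 s.
2. the badge lies home in the nest of the pulled-out tray (value of joint tray above 0.112 m and x of badge in the frame of tray_nest between -0.007 and 0.007 m and y of badge in the frame of tray_nest between -0.008 and 0.008 m and z of badge in the frame of tray_nest below 0.004 m and angle between badge's own z axis and vertical below 0.1 rad), for 0.2 s.
3. the tray is all the way in with the badge in its nest (value of joint tray below 0.006 m and x of badge in the frame of tray_nest between -0.007 and 0.007 m and y of badge in the frame of tray_nest between -0.008 and 0.008 m and z of badge in the frame of tray_nest below 0.004 m and angle between badge's own z axis and vertical below 0.1 rad), for 0.2 s.
4. the green start button is fully down, the tray home (value of joint start above 0.0065 m and value of joint tray below 0.006 m), for 0.05 s.
5. the start button has sprung back, the tray still home (value of joint start below 0.0015 m and value of joint tray below 0.006 m), for 0.1 s.
At the end, for the whole second after the job is handed in: The tray is fully out (at least 112 of 120 mm), the badge lies flat and at rest in the nest (within 7 mm along and 8 mm across, face up), both buttons are up, and the stack, mug and tape roll stand upright within 30 mm of where they were (all of step 2 and value of joint each of start, stop below 0.0015 m and linear speed of badge below 0.02 m/s and distance of each of badge_stack, mug, tape_roll from where it was at the start of the episode below 0.03 m and angle between each of badge_stack, mug, tape_roll's own z axis and vertical below 0.3 rad); the robot touches nothing.
It fails at once if the start button is pressed while the tray is not home (value of joint start above 0.004 m and value of joint tray above 0.01 m).
It fails at once if the red stop button is pressed (value of joint stop above 0.003 m).
It fails at once if the badge is lifted or tipped (height (world z) of badge above 0.055 m or angle between badge's own z axis and vertical above 0.6 rad).
It fails at once if a bystander is pushed away or knocked over (distance of any of badge_stack, mug, tape_roll from where it was at the start of the episode above 0.03 m or angle between any of badge_stack, mug, tape_roll's own z axis and vertical above 0.5 rad).
It also fails if it takes over 72 s, if anything falls off the work surface, if the arm or the gripper's body presses on something with over 40 N, if the wrist force passes 120 N, or if a joint passes its speed limit or range.

### The arm

A 7-joint arm with a two-finger parallel gripper is mounted at the origin on the work surface. World frame = base frame: x ahead of the robot, y to its left, z up, the work surface at z = 0. Lengths are in mm, angles in rad, forces in N, time in s.
With the tool pointing down it reaches from about 400 to 900 mm from the base axis. Payload 5.6 kg.
Tool frame: the origin (TCP) lies midway between the tips of the shut fingers; the grasp point (between the pads) lies 19 mm behind it; z points along the fingers, y is the line along which they close (so a half turn about z gives the same grasp; the last joint's range is limited). The gripper opens to 92 mm and grips with 3 to 60 N. Pads are 20 mm wide; open, the fingers measure 128 mm over their backs; the gripper's body (75 mm by 189 mm) begins 69 mm behind the grasp point.
Start: joints at [-1.364, 0.468, -0.012, 1.603, 0.006, 1.071, -0.056], TCP at [160.728, 629.822, 214.592] pointing down, gripper open.
Joint ranges: [-2.53, 2.53], [-0.31, 2.02], [-1.57, 1.55], [0.28, 2.44], [-1.29, 4.43], [0.15, 1.84], [-2.92, 2.92]. Speed limits (rad/s): [2.57, 2.57, 3.14, 3.14, 3.14, 3.14, 3.14].

### API

Orientations are given as a rotation vector (axis times angle).
In Python, from station import env gives the robot as it stands.
- The arm moves only by the tool send_rows, never from a script. Its argument "moves" is a list of rows, each an object of numbers: "hand": the closure, from -1 (fully open) to 1 (shut); "tx", "ty", "tz": the shift along the tool's x, y, z in m; "rx", "ry", "rz": the turn, a rotation vector about the tool's x, y, z in rad. In form: [{"hand": .., "tx": .., "ty": .., "tz": .., "rx": .., "ry": .., "rz": ..}, ...]. A call has 1 to 10 rows; each row shifts and turns the commanded pose from where the row before left it, along the tool's axes as they then stand; what a row does not reach is not made up. A row lasts 1/12 s, in which the tool goes at most 41.7 mm and 7.16 degrees, less where a joint would pass 70% of its speed; a pose out of reach is approached as far as the arm can. A call is refused whole if a number of a shift passes 0.0417 or a number of a turn 0.125, either way. A call with a gripper value outside its range is refused whole. The fingers move at their own pace and stop on an object; "grip_force" is the grip in N (left out, the last holds). Time passes only in rows, so rows that do not move let the fingers close. It gives the time, the measured TCP pose, the force, the opening and the grip force at its end, in the units of the state.
- env.get_state(): the state, without advancing time (a new reading comes with each control period).
- env.grab_frame(name): name is "scene" or "top"; returns a dict with "pixels" (480x640x3 uint8, red, green, blue), "vertical_fov" (degrees; the focal length in pixels is half the picture's height over the tangent of half this angle, whatever the lens; pixels are square), "cx", "cy" (the principal point, pixels), "distortion" ([k1, k2, p1, p2, k3] as OpenCV has them; the pictures are not rectified), "extrinsics" (4x4, takes a point from camera to world coordinates). Camera axes: x right, y up, looking along -z (the intrinsics and any distortion apply to the point x, -y, -z); pixel columns grow to the right and rows downward; lengths in mm; the calibration is good to about 2 mm. A picture is of the moment at which its call begins. There is no depth.
- env.close_job(): hands the job in; it is judged then, once.
The state is a dict: "t": time; "q": joint angles; "joint_velocities": joint speeds; "joint_efforts": joint torques, N m; "position": TCP position; "orientation": TCP orientation; "wrist_force": force on the tool from outside, world axes, zero at the start; "ft_torque": the same for the moment, N m; "finger_gap": finger opening in mm; "grasp_force": force on a finger pad.
Only numpy, scipy, OpenCV 4.12 (cv2) and the standard library are available. Lean on these libraries where they do the work, as an engineer would, in place of code of your own. Each camera call takes 0.05 s, during which the arm holds its last target. There are 200 camera calls.

## Working session

There is one attempt and no reset: what is moved stays moved. The work goes in short steps, Python scripts to look and compute and a tool call to move; the robot and the scene stay as the last step left them, time stands still between calls to the robot, and variables do not carry over. Pictures are saved under pics/ and viewed, at most 10 in all, crops included, and the job is handed in when it is done.

Besides the shell and the picture viewer there is one more tool, called after ">>>" by a JSON object that holds its "name" and its "arguments". send_rows: Moves the arm, as the interface text tells. Its arguments: {"type":"object","properties":{"moves":{"type":"array"},"grip_force":{"type":"number"}},"required":["moves"]}

```bash
mkdir -p pics; ls
cat > h.py <<'E'
import numpy as np, cv2
from station import env
def grab(n):
    f=env.grab_frame(n); return f
def K(f):
    F=240/np.tan(np.radians(f["vertical_fov"])/2)
    return np.array([[F,0,f["cx"]],[0,F,f["cy"]],[0,0,1.]])
def ray(f,uv):
    p=cv2.undistortPoints(np.array(uv,float).reshape(-1,1,2),K(f),np.array(f["distortion"],float)).reshape(-1,2)
    T=np.array(f["extrinsics"]); d=np.c_[p[:,0],-p[:,1],-np.ones(len(p))]@T[:3,:3].T
    return T[:3,3],d
def onz(f,uv,z):
    o,d=ray(f,uv); return o+d*((z-o[2])/d[:,2])[:,None]
def tri(f,uv,g,uv2):
    o,d=ray(f,uv);p,e=ray(g,uv2); out=[]
    for a,b in zip(d,e):
        s=np.linalg.lstsq(np.c_[a,-b],p-o,rcond=None)[0]; A=o+a*s[0];B=p+b*s[1]
        out.append(np.r_[(A+B)/2,np.linalg.norm(A-B)])
    return np.array(out)
def proj(f,P):
    T=np.linalg.inv(np.array(f["extrinsics"])); c=np.atleast_2d(P)@T[:3,:3].T+T[:3,3]
    c=c*[1,-1,-1]
    return cv2.projectPoints(c,np.zeros(3),np.zeros(3),K(f),np.array(f["distortion"],float))[0].reshape(-1,2)
E
python3 - <<'E'
from h import *
import pickle
for n in("scene","top"):
    f=grab(n); cv2.imwrite(f"pics/{n}0.png",f["pixels"][:,:,::-1]); pickle.dump(f,open(n+"0.pkl","wb"))
    print(n,f["vertical_fov"],f["cx"],f["cy"],f["distortion"],np.round(f["extrinsics"],3))
print(env.get_state())
E
```

```text
pics
scene 56.6819259434873 313.69956722012233 235.5504511664688 [0.03252748 0.         0.         0.         0.        ] [[-6.79000e-01 -5.64000e-01  4.70000e-01  1.05971e+03]
 [ 7.34000e-01 -5.12000e-01  4.46000e-01  5.09767e+02]
 [-1.10000e-02  6.48000e-01  7.62000e-01  8.82391e+02]
 [ 0.00000e+00  0.00000e+00  0.00000e+00  1.00000e+00]]
top 51.3178314505658 320.49297261659797 233.10861247963038 [-0.06888003  0.          0.          0.          0.        ] [[-2.500000e-02  9.960000e-01 -8.800000e-02  4.596520e+02]
 [-9.990000e-01 -2.800000e-02 -2.600000e-02  2.919200e+01]
 [-2.900000e-02  8.700000e-02  9.960000e-01  1.068877e+03]
 [ 0.000000e+00  0.000000e+00  0.000000e+00  1.000000e+00]]
{'t': 0.1, 'q': array([-1.36401472,  0.46822769, -0.01160727,  1.60348614,  0.00600066,
        1.07139434, -0.0562573 ]), 'joint_velocities': array([ 0.00232412, -0.00447169,  0.00048658, -0.00165522, -0.00044724,
       -0.00122333,  0.00110646]), 'joint_efforts': array([ 1.33407702e-03, -5.21654963e+01, -1.21818049e-02, -2.44368285e+01,
       -5.67231537e-02,  1.40960648e-02,  6.88929208e-05]), 'position': array([160.61427748, 629.3327604 , 213.79424351]), 'orientation': array([-3.91354825e-01, -3.11704350e+00,  2.32333022e-03]), 'wrist_force': array([ 0.33260903,  0.45919199, -0.49537864]), 'ft_torque': array([ 0.04142914, -0.00638623,  0.02915815]), 'grasp_force': 0.0, 'finger_gap': 91.89347321168802}
```

View pics/scene0.png

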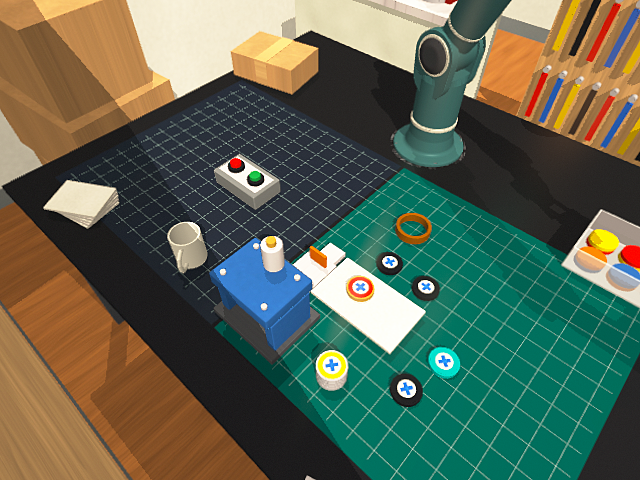

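View pics/top0.png

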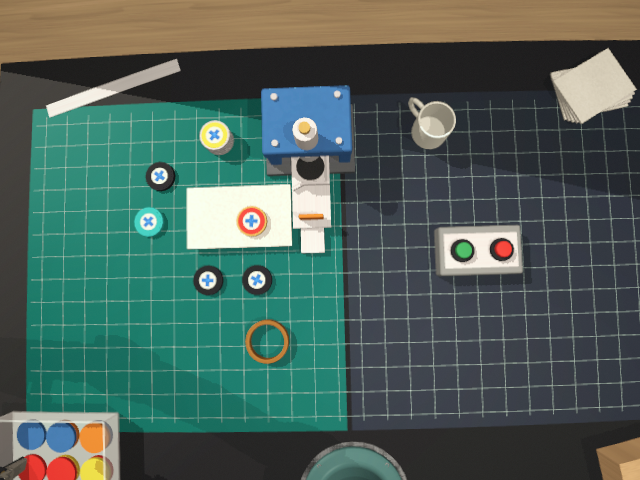

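The scene view shows the badge at about (360,288) on the white shelf, the orange tab at (318,257), and green/red buttons at (255,178)/(236,164). The top view shows the badge at (251,221), tab at (311,216), green button at (463,250) and red button at (502,249).

Things that could be taken for the badge in the top view: red (251,221) on the shelf, turquoise (148,222), black (160,176), (208,280) and (257,280), and the yellow-faced stack (214,135). I choose the red one at (251,221).

```bash
cat > m.py <<'E'
from h import *
def masks(f):
    hsv=cv2.cvtColor(f["pixels"],cv2.COLOR_RGB2HSV); return hsv
def comps(hsv,lo,hi,roi,n=3,amin=25):
    m=cv2.inRange(hsv,lo,hi); r=np.zeros_like(m); x0,y0,x1,y1=roi; r[y0:y1,x0:x1]=m[y0:y1,x0:x1]
    c,_=cv2.findContours(r,cv2.RETR_EXTERNAL,cv2.CHAIN_APPROX_NONE)
    return sorted([k for k in c if cv2.contourArea(k)>amin],key=cv2.contourArea)[::-1][:n]
def cen(k): M=cv2.moments(k); return [M["m10"]/M["m00"],M["m01"]/M["m00"]]
E
python3 - <<'E'
from m import *
import pickle
s,t=[pickle.load(open(n+"0.pkl","rb")) for n in("scene","top")]
S,T=masks(s),masks(t)
G=((45,120,60),(80,255,255)); R=((0,170,100),(6,255,255)); O=((8,200,120),(18,255,255)); B=((100,90,80),(125,255,255)); W=((0,0,190),(180,60,255))
def both(name,c,rs,rt):
    a=comps(S,*c,rs);b=comps(T,*c,rt)
    print(name,[(np.round(cen(k),1),cv2.contourArea(k)) for k in a],[(np.round(cen(k),1),cv2.contourArea(k)) for k in b])
    if a and b: print(np.round(tri(s,[cen(a[0])],t,[cen(b[0])]),1))
    return a,b
both("green",G,(240,165,270,192),(445,235,482,268))
both("red",R,(222,152,250,175),(488,235,520,265))
a,b=both("tab",O,(300,240,335,275),(295,205,330,225))
print(cv2.minAreaRect(a[0]),cv2.minAreaRect(b[0]))
for f,k in((s,a[0]),(t,b[0])): print(np.round(cv2.boxPoints(cv2.minAreaRect(k)),1).tolist())
both("cross",B,(350,278,372,298),(238,208,265,235))
both("badge",((0,120,100),(20,255,255)),(335,270,385,305),(230,200,275,243))
a,b=both("shelf",W,(300,230,440,360),(180,175,293,255))
for f,k in((s,a[0]),(t,b[0])):
    h=cv2.approxPolyDP(cv2.convexHull(k),6,True)[:,0]; print(h.tolist()); print(np.round(onz(f,h,30),1).tolist())
im=t["pixels"][70:300,120:360,::-1]; cv2.imwrite("pics/c.png",cv2.resize(im,None,fx=2.5,fy=2.5,interpolation=cv2.INTER_CUBIC))
E
```

```text
green [(array([254.7, 175.9]), 88.0)] [(array([463.3, 249.7]), 194.0)]
[[ 507.5 -230.8   66.1    2.3]]
red [(array([235.3, 162.8]), 80.0)] [(array([502.9, 248.5]), 203.0)]
[[ 507.6 -310.7   66.6    2.2]]
tab [(array([318.1, 256.5]), 181.5)] []Traceback (most recent call last):
  File "<stdin>", line 14, in <module>
IndexError: list index out of range
```

Run:
```python
from m import *
import pickle
s,t=[pickle.load(open(n+"0.pkl","rb")) for n in("scene","top")]
S,T=masks(s),masks(t)
print(T[211:221,311].tolist())
O=((5,150,100),(20,255,255)); B=((100,90,80),(125,255,255)); W=((0,0,190),(180,60,255))
def both(name,c,rs,rt):
    a=comps(S,*c,rs,amin=8);b=comps(T,*c,rt,amin=8)
    print(name,[(np.round(cen(k),1),cv2.contourArea(k)) for k in a],[(np.round(cen(k),1),cv2.contourArea(k)) for k in b])
    if a and b: print(np.round(tri(s,[cen(a[0])],t,[cen(b[0])]),1))
    return a,b
a,b=both("tab",O,(300,240,335,275),(295,205,330,225))
for f,k in((s,a),(t,b)):
  if k:
    q=cv2.boxPoints(cv2.minAreaRect(k[0])); print(np.round(q,1).tolist(),np.round(onz(f,q,69),1).tolist())
both("cross",B,(350,278,372,298),(238,208,265,235))
both("badge",((0,120,100),(20,255,255)),(335,270,385,305),(230,200,275,243))
a,b=both("shelf",W,(300,230,440,360),(180,175,293,255))
for f,k in((s,a[0]),(t,b[0])):
    h=cv2.approxPolyDP(cv2.convexHull(k),6,True)[:,0]; print(h.tolist()); print(np.round(onz(f,h,30),1).tolist())
A=s["pixels"][220:370,250:450,::-1];C=t["pixels"][70:300,120:360,::-1]
cv2.imwrite("pics/c.png",np.hstack([cv2.resize(C,(400,384),interpolation=2),cv2.resize(A,(400,300),interpolation=2)[:].copy() if 0 else cv2.copyMakeBorder(cv2.resize(A,(400,300),interpolation=2),0,84,0,0,0)]))
```

```text
[[16, 24, 238], [16, 24, 238], [13, 50, 239], [15, 161, 245], [15, 194, 250], [15, 194, 241], [14, 202, 201], [13, 208, 126], [12, 82, 162], [14, 37, 200]]
tab [(array([318. , 256.4]), 193.5)] [(array([311.1, 216.2]), 85.0)]
[[585.8  73.7  48.6   1.9]]
[[304.5, 253.1999969482422], [310.70001220703125, 244.60000610351562], [330.8999938964844, 259.29998779296875], [324.6000061035156, 267.8999938964844]] [[612.2, 54.1, 69.0], [583.5, 47.3, 69.0], [584.1, 111.1, 69.0], [612.0, 116.8, 69.0]]
[[298.8999938964844, 214.39999389648438], [322.0, 213.3000030517578], [322.20001220703125, 218.0], [299.1000061035156, 219.10000610351562]] [[587.0, 98.2, 69.0], [587.9, 51.5, 69.0], [578.3, 51.3, 69.0], [577.4, 98.0, 69.0]]
cross [(array([360.1, 286.5]), 32.5)] [(array([250.9, 220.5]), 42.5)]
[[581.5 199.   42.9   3.2]]
badge [(array([359.6, 288.1]), 443.5)] [(array([251.5, 220.8]), 623.5)]
[[581.7 198.5  36.4   3.6]]
shelf [(array([361.8, 298.1]), 5870.0), (array([425.7, 286.1]), 144.0), (array([389.5, 261.5]), 126.0)] [(array([238.7, 216.4]), 6245.5)]
[[594.8 221.9  34.7  13.2]]
[[300, 258], [331, 243], [425, 311], [389, 353], [311, 291]]
[[608.5, 34.4, 30.0], [523.1, 58.7, 30.0], [529.4, 337.6, 30.0], [661.9, 338.6, 30.0], [659.7, 118.4, 30.0]]
[[289, 184], [291, 245], [187, 248], [187, 188]]
[[657.2, 120.4, 30.0], [528.1, 118.7, 30.0], [527.6, 338.9, 30.0], [655.8, 338.9, 30.0]]
```

View pics/c.png

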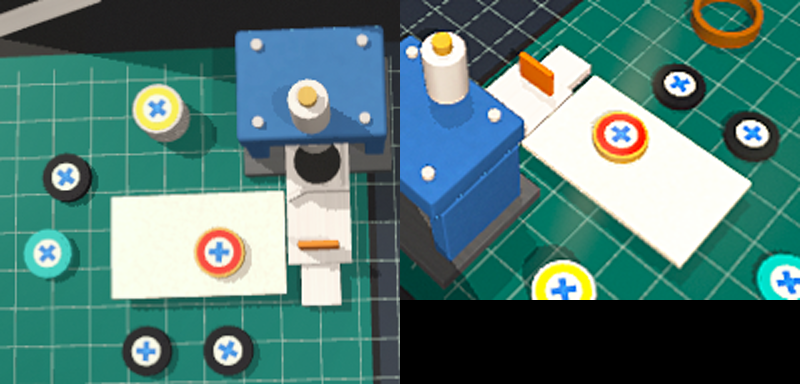

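The crop confirms it: the red badge with brass rim, white circle and blue cross lies on the white shelf, with the tray partly out on its right. Heights and sizes agree with the text: cross 43 mm, tab about 48 mm mid-height, buttons 80 mm apart, shelf 130 mm wide.

Plan with shut fingers:
1. Hook the tab from behind at about (584,75) and pull to about 483.
2. Slide the badge from (582,199) to the nest at (593,75).

>>> {"name": "send_rows", "arguments": {"moves": [{"hand":1,"rz":-0.125},{"hand":1,"rz":-0.125},{"hand":1,"tx":-0.022,"ty":-0.028},{"hand":1,"tx":-0.022,"ty":-0.028},{"hand":1,"tx":-0.022,"ty":-0.028},{"hand":1,"tx":-0.022,"ty":-0.028},{"hand":1,"tx":-0.022,"ty":-0.028},{"hand":1,"tx":-0.022,"ty":-0.028},{"hand":1,"tx":-0.022,"ty":-0.028},{"hand":1,"tx":-0.022,"ty":-0.028}], "grip_force": 20}}

```text
schema error: expected keys hand, tx, ty, tz, rx, ry, rz
```

>>> {"name": "send_rows", "arguments": {"moves": [{"hand":1,"tx":-0.022,"ty":-0.028},{"hand":1,"tx":-0.022,"ty":-0.028},{"hand":1,"tx":-0.022,"ty":-0.028},{"hand":1,"tx":-0.022,"ty":-0.028},{"hand":1,"tx":-0.022,"ty":-0.028},{"hand":1,"tx":-0.022,"ty":-0.028},{"hand":1,"tx":-0.022,"ty":-0.028},{"hand":1,"tx":-0.022,"ty":-0.028},{"hand":1,"tx":-0.022,"ty":-0.028},{"hand":1}]}}

```text
schema error: expected keys hand, tx, ty, tz, rx, ry, rz
```

>>> {"name": "send_rows", "arguments": {"moves": [{"hand":1,"tx":0,"ty":0,"tz":0,"rx":0,"ry":0,"rz":-0.125},{"hand":1,"tx":0,"ty":0,"tz":0,"rx":0,"ry":0,"rz":-0.125},{"hand":1,"tx":-0.022,"ty":-0.028,"tz":0,"rx":0,"ry":0,"rz":0},{"hand":1,"tx":-0.022,"ty":-0.028,"tz":0,"rx":0,"ry":0,"rz":0},{"hand":1,"tx":-0.022,"ty":-0.028,"tz":0,"rx":0,"ry":0,"rz":0},{"hand":1,"tx":-0.022,"ty":-0.028,"tz":0,"rx":0,"ry":0,"rz":0},{"hand":1,"tx":-0.022,"ty":-0.028,"tz":0,"rx":0,"ry":0,"rz":0},{"hand":1,"tx":-0.022,"ty":-0.028,"tz":0,"rx":0,"ry":0,"rz":0},{"hand":1,"tx":-0.022,"ty":-0.028,"tz":0,"rx":0,"ry":0,"rz":0},{"hand":1,"tx":0,"ty":0,"tz":0,"rx":0,"ry":0,"rz":0}], "grip_force": 20}}

```text
t: 0.93
position: [320.2, 427.4, 214.4]
orientation: [0.016, 3.14, -0.006]
wrist_force: [-0.1, -0.6, -0.6]
finger_gap: 27.4
grasp_force: 0.0
```

>>> {"name": "send_rows", "arguments": {"moves": [{"hand":1,"tx":-0.026,"ty":-0.032,"tz":0,"rx":0,"ry":0,"rz":0},{"hand":1,"tx":-0.026,"ty":-0.032,"tz":0,"rx":0,"ry":0,"rz":0},{"hand":1,"tx":-0.026,"ty":-0.032,"tz":0,"rx":0,"ry":0,"rz":0},{"hand":1,"tx":-0.026,"ty":-0.032,"tz":0,"rx":0,"ry":0,"rz":0},{"hand":1,"tx":-0.026,"ty":-0.032,"tz":0,"rx":0,"ry":0,"rz":0},{"hand":1,"tx":-0.026,"ty":-0.032,"tz":0,"rx":0,"ry":0,"rz":0},{"hand":1,"tx":-0.026,"ty":-0.032,"tz":0,"rx":0,"ry":0,"rz":0},{"hand":1,"tx":-0.026,"ty":-0.032,"tz":0,"rx":0,"ry":0,"rz":0},{"hand":1,"tx":-0.026,"ty":-0.032,"tz":0,"rx":0,"ry":0,"rz":0},{"hand":1,"tx":-0.026,"ty":-0.032,"tz":0,"rx":0,"ry":0,"rz":0}]}}

```text
t: 1.77
position: [575.6, 112.4, 214.4]
orientation: [0.001, -3.141, 0.0]
wrist_force: [0.6, 0.5, 0.4]
finger_gap: 1.0
grasp_force: 0.0
```

>>> {"name": "send_rows", "arguments": {"moves": [{"hand":1,"tx":-0.026,"ty":-0.032,"tz":0,"rx":0,"ry":0,"rz":0},{"hand":1,"tx":0,"ty":0,"tz":0.03,"rx":0,"ry":0,"rz":0},{"hand":1,"tx":0,"ty":0,"tz":0.03,"rx":0,"ry":0,"rz":0},{"hand":1,"tx":0,"ty":0,"tz":0.03,"rx":0,"ry":0,"rz":0},{"hand":1,"tx":0,"ty":0,"tz":0.025,"rx":0,"ry":0,"rz":0},{"hand":1,"tx":0,"ty":0,"tz":0,"rx":0,"ry":0,"rz":0}]}}

```text
t: 2.27
position: [596.7, 81.4, 94.1]
orientation: [0.0, -3.132, 0.003]
wrist_force: [-0.2, -0.5, 0.2]
finger_gap: 0.4
grasp_force: 0.0
```

>>> {"name": "send_rows", "arguments": {"moves": [{"hand":1,"tx":-0.012,"ty":-0.006,"tz":0,"rx":0,"ry":0,"rz":0},{"hand":1,"tx":0,"ty":0,"tz":0,"rx":0,"ry":0,"rz":0},{"hand":1,"tx":0,"ty":0,"tz":0.02,"rx":0,"ry":0,"rz":0},{"hand":1,"tx":0,"ty":0,"tz":0.02,"rx":0,"ry":0,"rz":0},{"hand":1,"tx":0,"ty":0,"tz":0.01,"rx":0,"ry":0,"rz":0},{"hand":1,"tx":0,"ty":0,"tz":0,"rx":0,"ry":0,"rz":0}]}}

```text
t: 2.77
position: [611.4, 76.0, 48.4]
orientation: [0.0, -3.139, 0.001]
wrist_force: [0.1, -0.4, 0.2]
finger_gap: 0.5
grasp_force: 0.0
```

>>> {"name": "send_rows", "arguments": {"moves": [{"hand":1,"tx":0.01,"ty":0,"tz":0.004,"rx":0,"ry":0,"rz":0},{"hand":1,"tx":0.012,"ty":0,"tz":0,"rx":0,"ry":0,"rz":0},{"hand":1,"tx":0.012,"ty":0,"tz":0,"rx":0,"ry":0,"rz":0},{"hand":1,"tx":0.012,"ty":0,"tz":0,"rx":0,"ry":0,"rz":0},{"hand":1,"tx":0.012,"ty":0,"tz":0,"rx":0,"ry":0,"rz":0},{"hand":1,"tx":0.012,"ty":0,"tz":0,"rx":0,"ry":0,"rz":0},{"hand":1,"tx":0.012,"ty":0,"tz":0,"rx":0,"ry":0,"rz":0},{"hand":1,"tx":0.012,"ty":0,"tz":0,"rx":0,"ry":0,"rz":0},{"hand":1,"tx":0.01,"ty":0,"tz":0,"rx":0,"ry":0,"rz":0},{"hand":1,"tx":0,"ty":0,"tz":0,"rx":0,"ry":0,"rz":0}]}}

```text
t: 3.6
position: [508.0, 76.1, 46.8]
orientation: [-0.0, 3.141, 0.001]
wrist_force: [0.4, -0.3, -0.1]
finger_gap: 0.4
grasp_force: 0.0
```

>>> {"name": "send_rows", "arguments": {"moves": [{"hand":1,"tx":0.005,"ty":0,"tz":0,"rx":0,"ry":0,"rz":0},{"hand":1,"tx":0.004,"ty":0,"tz":0,"rx":0,"ry":0,"rz":0},{"hand":1,"tx":0,"ty":0,"tz":0,"rx":0,"ry":0,"rz":0},{"hand":1,"tx":0,"ty":0,"tz":0,"rx":0,"ry":0,"rz":0}]}}

```text
t: 3.93
position: [500.1, 76.2, 45.8]
orientation: [-0.001, 3.141, 0.001]
wrist_force: [2.1, -0.8, 1.0]
finger_gap: 0.5
grasp_force: 0.8
```

>>> {"name": "send_rows", "arguments": {"moves": [{"hand":1,"tx":0.004,"ty":0,"tz":0,"rx":0,"ry":0,"rz":0},{"hand":1,"tx":0,"ty":0,"tz":0,"rx":0,"ry":0,"rz":0},{"hand":1,"tx":0,"ty":0,"tz":0,"rx":0,"ry":0,"rz":0}]}}

```text
t: 4.18
position: [498.1, 76.1, 45.9]
orientation: [0.0, 3.137, 0.001]
wrist_force: [6.4, 0.2, -1.5]
finger_gap: 0.6
grasp_force: 3.3
```

>>> {"name": "send_rows", "arguments": {"moves": [{"hand":1,"tx":0.003,"ty":0,"tz":0,"rx":0,"ry":0,"rz":0},{"hand":1,"tx":0,"ty":0,"tz":0,"rx":0,"ry":0,"rz":0},{"hand":1,"tx":0,"ty":0,"tz":0,"rx":0,"ry":0,"rz":0}]}}

```text
t: 4.43
position: [498.1, 76.2, 46.1]
orientation: [0.0, 3.131, 0.001]
wrist_force: [13.3, 0.2, -10.0]
finger_gap: 0.4
grasp_force: 6.7
```

Run:
```python
from m import *
f=grab("top"); cv2.imwrite("pics/t1.png",f["pixels"][100:340,150:450,::-1])
T=masks(f)
k=comps(T,(5,150,100),(20,255,255),(295,215,330,300),amin=8)
for c in k:
    q=cv2.boxPoints(cv2.minAreaRect(c)); print(np.round(onz(f,q,69),1).tolist())
```

```text
(no output)
```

View pics/t1.png

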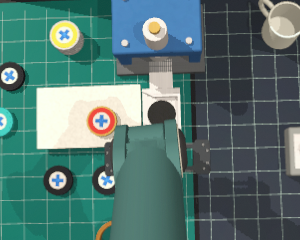

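Stop felt at TCP x 498 (13 N), which puts the tab at 484 and the nest at x≈594; the picture shows the tray out beside the shelf, its black nest disc at (312,213). Next I nudge the badge +x by about 12 mm from its -x side.

>>> {"name": "send_rows", "arguments": {"moves": [{"hand":1,"tx":-0.012,"ty":0,"tz":0,"rx":0,"ry":0,"rz":0},{"hand":1,"tx":0,"ty":0,"tz":0,"rx":0,"ry":0,"rz":0},{"hand":1,"tx":0,"ty":0,"tz":-0.04,"rx":0,"ry":0,"rz":0},{"hand":1,"tx":0,"ty":0,"tz":-0.03,"rx":0,"ry":0,"rz":0},{"hand":1,"tx":0,"ty":0.03,"tz":0,"rx":0,"ry":0,"rz":0},{"hand":1,"tx":0,"ty":0.03,"tz":0,"rx":0,"ry":0,"rz":0},{"hand":1,"tx":0,"ty":0.03,"tz":0,"rx":0,"ry":0,"rz":0},{"hand":1,"tx":-0.018,"ty":0.033,"tz":0,"rx":0,"ry":0,"rz":0},{"hand":1,"tx":0,"ty":0,"tz":0,"rx":0,"ry":0,"rz":0},{"hand":1,"tx":0,"ty":0,"tz":0,"rx":0,"ry":0,"rz":0}]}}

```text
t: 5.32
position: [521.4, 200.6, 114.7]
orientation: [0.006, -3.139, 0.001]
wrist_force: [-0.1, -0.9, -0.2]
finger_gap: 0.3
grasp_force: 0.0
```

```bash
cat > st.py <<'E'
from m import *
import sys
f=grab("top");T=masks(f);s=grab("scene");S=masks(s)
print(np.round(env.get_state()["position"],1))
b=comps(T,(100,90,80),(125,255,255),(235,190,330,245),n=4,amin=15)
for c in b: print("cross top@42",np.round(cen(c),1),cv2.contourArea(c),np.round(onz(f,[cen(c)],42),1))
b2=comps(T,(0,170,100),(6,255,255),(225,190,340,250),n=2,amin=40)
for c in b2: print("red",np.round(onz(f,[cv2.minEnclosingCircle(c)[0]],42),1))
d=comps(T,(0,0,0),(180,255,60),(290,180,335,235),n=2,amin=100)
for c in d: print("nest@28",np.round(cen(c),1),cv2.contourArea(c),np.round(onz(f,[cen(c)],28),1),np.round(np.mean(onz(f,c[:,0],28),0),1))
a=comps(S,(0,170,100),(6,255,255),(290,225,400,310),n=2,amin=40)
for c in a: print("red scene@42",np.round(onz(s,[cv2.minEnclosingCircle(c)[0]],42),1),cv2.contourArea(c))
k=comps(T,(5,150,100),(20,255,255),(295,205,330,300),amin=8)
for c in k: q=cv2.boxPoints(cv2.minAreaRect(c)); print("tab@69",np.round(onz(f,q,69)[:,:2],1).tolist())
if len(sys.argv)>1: cv2.imwrite(sys.argv[1],np.hstack([f["pixels"][100:340,150:450,::-1],s["pixels"][180:420,220:520,::-1]]))
E
python3 st.py
```

```text
[521.4 197.6 114.8]
cross top@42 [251.2 220.4] 39.5 [[580.7 199.8  42. ]]
red [[580.6 200.1  42. ]]
nest@28 [310.8 213.6] 508.0 [[593.2  75.8  28. ]] [591.7  74.5  28. ]
red scene@42 [[583.  198.5  42. ]] 343.5
tab@69 [[484.9, 98.2], [483.7, 50.1], [479.7, 50.2], [480.9, 98.2]]
```

>>> {"name": "send_rows", "arguments": {"moves": [{"hand":1,"tx":0,"ty":0.001,"tz":0.03,"rx":0,"ry":0,"rz":0},{"hand":1,"tx":0,"ty":0,"tz":0.03,"rx":0,"ry":0,"rz":0},{"hand":1,"tx":0,"ty":0,"tz":0.013,"rx":0,"ry":0,"rz":0},{"hand":1,"tx":0,"ty":0,"tz":0,"rx":0,"ry":0,"rz":0},{"hand":1,"tx":0,"ty":0,"tz":0,"rx":0,"ry":0,"rz":0}]}}

```text
t: 5.83
position: [522.0, 198.1, 42.1]
orientation: [-0.003, -3.139, 0.002]
wrist_force: [-0.1, 1.0, 0.8]
finger_gap: 0.1
grasp_force: 0.0
```

>>> {"name": "send_rows", "arguments": {"moves": [{"hand":1,"tx":0,"ty":0,"tz":0.007,"rx":0,"ry":0,"rz":0},{"hand":1,"tx":0,"ty":0,"tz":0,"rx":0,"ry":0,"rz":0},{"hand":1,"tx":-0.008,"ty":0,"tz":0,"rx":0,"ry":0,"rz":0},{"hand":1,"tx":-0.005,"ty":0,"tz":0,"rx":0,"ry":0,"rz":0},{"hand":1,"tx":-0.004,"ty":0,"tz":0,"rx":0,"ry":0,"rz":0},{"hand":1,"tx":-0.004,"ty":0,"tz":0,"rx":0,"ry":0,"rz":0},{"hand":1,"tx":-0.004,"ty":0,"tz":0,"rx":0,"ry":0,"rz":0},{"hand":1,"tx":-0.004,"ty":0,"tz":0,"rx":0,"ry":0,"rz":0},{"hand":1,"tx":0,"ty":0,"tz":0,"rx":0,"ry":0,"rz":0},{"hand":1,"tx":0,"ty":0,"tz":0,"rx":0,"ry":0,"rz":0}]}}

```text
t: 6.67
position: [552.4, 199.8, 35.6]
orientation: [0.0, 3.141, 0.0]
wrist_force: [-0.1, -0.0, -0.3]
finger_gap: 0.3
grasp_force: 0.0
```

```bash
python3 st.py
```

```text
[552.  199.8  35.5]
red [[605.4 189.3  42. ]]
red scene@42 [[595.2 198.3  42. ]] 357.0
tab@69 [[484.9, 98.2], [483.7, 50.1], [479.7, 50.2], [480.9, 98.2]]
```

The scene view gives badge x about 594, on the nest's line. Now I go behind it, on the +y side.

>>> {"name": "send_rows", "arguments": {"moves": [{"hand":1,"tx":0.02,"ty":0,"tz":0,"rx":0,"ry":0,"rz":0},{"hand":1,"tx":0,"ty":0,"tz":-0.035,"rx":0,"ry":0,"rz":0},{"hand":1,"tx":0,"ty":0.035,"tz":-0.02,"rx":0,"ry":0,"rz":0},{"hand":1,"tx":0,"ty":0.032,"tz":0,"rx":0,"ry":0,"rz":0},{"hand":1,"tx":-0.031,"ty":0,"tz":0,"rx":0,"ry":0,"rz":0},{"hand":1,"tx":-0.031,"ty":0,"tz":0,"rx":0,"ry":0,"rz":0},{"hand":1,"tx":0,"ty":0,"tz":0,"rx":0,"ry":0,"rz":0},{"hand":1,"tx":0,"ty":0,"tz":0,"rx":0,"ry":0,"rz":0}]}}

```text
t: 7.43
position: [594.9, 266.1, 90.3]
orientation: [0.002, 3.141, -0.001]
wrist_force: [-0.7, 0.9, -0.2]
finger_gap: 0.7
grasp_force: 0.0
```

```bash
python3 st.py
```

```text
[592.8 266.6  90.1]
cross top@42 [251.9 214. ] 29.0 [[594.1 198.1  42. ]]
red [[593.2 200.   42. ]]
nest@28 [310.6 213.6] 382.0 [[593.2  76.4  28. ]] [595.1  75.2  28. ]
red scene@42 [[595.2 198.3  42. ]] 352.0
tab@69 [[484.9, 98.2], [483.7, 50.1], [479.7, 50.2], [480.9, 98.2]]
```

>>> {"name": "send_rows", "arguments": {"moves": [{"hand":1,"tx":0,"ty":0,"tz":0.025,"rx":0,"ry":0,"rz":0},{"hand":1,"tx":0,"ty":0,"tz":0.02,"rx":0,"ry":0,"rz":0},{"hand":1,"tx":0,"ty":0,"tz":0.009,"rx":0,"ry":0,"rz":0},{"hand":1,"tx":0,"ty":0,"tz":0,"rx":0,"ry":0,"rz":0},{"hand":1,"tx":0,"ty":0,"tz":0,"rx":0,"ry":0,"rz":0},{"hand":1,"tx":0,"ty":-0.008,"tz":0,"rx":0,"ry":0,"rz":0},{"hand":1,"tx":0,"ty":-0.006,"tz":0,"rx":0,"ry":0,"rz":0},{"hand":1,"tx":0,"ty":-0.006,"tz":0,"rx":0,"ry":0,"rz":0},{"hand":1,"tx":0,"ty":-0.006,"tz":0,"rx":0,"ry":0,"rz":0},{"hand":1,"tx":0,"ty":-0.006,"tz":0,"rx":0,"ry":0,"rz":0}]}}

```text
t: 8.37
position: [594.3, 234.5, 37.4]
orientation: [0.001, 3.14, 0.002]
wrist_force: [0.5, 2.3, 1.0]
finger_gap: 0.6
grasp_force: 1.0
```

>>> {"name": "send_rows", "arguments": {"moves": [{"hand":1,"tx":0,"ty":-0.006,"tz":0,"rx":0,"ry":0,"rz":0},{"hand":1,"tx":0,"ty":-0.006,"tz":0,"rx":0,"ry":0,"rz":0},{"hand":1,"tx":0,"ty":-0.006,"tz":0,"rx":0,"ry":0,"rz":0},{"hand":1,"tx":0,"ty":-0.006,"tz":0,"rx":0,"ry":0,"rz":0},{"hand":1,"tx":0,"ty":-0.006,"tz":0,"rx":0,"ry":0,"rz":0},{"hand":1,"tx":0,"ty":-0.006,"tz":0,"rx":0,"ry":0,"rz":0},{"hand":1,"tx":0,"ty":-0.004,"tz":0,"rx":0,"ry":0,"rz":0},{"hand":1,"tx":0,"ty":0,"tz":0,"rx":0,"ry":0,"rz":0},{"hand":1,"tx":0,"ty":0,"tz":0,"rx":0,"ry":0,"rz":0}]}}

```text
t: 9.12
position: [593.4, 193.5, 36.1]
orientation: [-0.001, -3.14, 0.002]
wrist_force: [-0.6, 1.0, 0.8]
finger_gap: 0.5
grasp_force: 0.0
```

```bash
python3 st.py pics/p2.png
```

```text
[593.2 194.   35.9]
cross top@42 [274.4 211.6] 19.0 [[597.7 150.9  42. ]]
red scene@42 [[598.4 149.   42. ]] 89.5
tab@69 [[484.9, 98.2], [483.7, 50.1], [479.7, 50.2], [480.9, 98.2]]
```

View pics/p2.png

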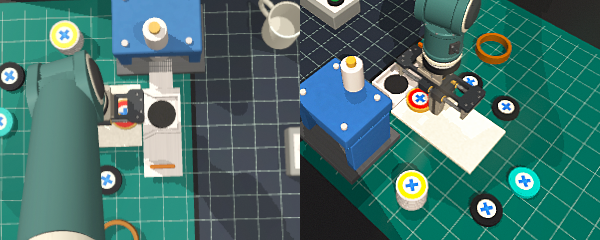

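The picture shows the badge at scene crop (420,98), between the fingers and the nest's black disc at (396,84), in line with the mouth. I continue.

>>> {"name": "send_rows", "arguments": {"moves": [{"hand":1,"tx":0,"ty":-0.006,"tz":0,"rx":0,"ry":0,"rz":0},{"hand":1,"tx":0,"ty":-0.006,"tz":0,"rx":0,"ry":0,"rz":0},{"hand":1,"tx":0,"ty":-0.006,"tz":0,"rx":0,"ry":0,"rz":0},{"hand":1,"tx":0,"ty":-0.006,"tz":0,"rx":0,"ry":0,"rz":0},{"hand":1,"tx":0,"ty":-0.006,"tz":0,"rx":0,"ry":0,"rz":0},{"hand":1,"tx":0,"ty":-0.006,"tz":0,"rx":0,"ry":0,"rz":0},{"hand":1,"tx":0,"ty":-0.006,"tz":0,"rx":0,"ry":0,"rz":0},{"hand":1,"tx":0,"ty":-0.006,"tz":0,"rx":0,"ry":0,"rz":0},{"hand":1,"tx":0,"ty":-0.004,"tz":0,"rx":0,"ry":0,"rz":0},{"hand":1,"tx":0,"ty":0,"tz":0,"rx":0,"ry":0,"rz":0}]}}

```text
t: 10.05
position: [593.8, 141.1, 36.5]
orientation: [-0.003, -3.141, 0.001]
wrist_force: [0.2, 0.7, -0.7]
finger_gap: 0.5
grasp_force: 0.0
```

```bash
python3 st.py pics/p3.png
```

```text
[593.7 142.4  36.5]
cross top@42 [300.6 211.1] 16.5 [[597.3  96.2  42. ]]
red scene@42 [[599.2  96.1  42. ]] 82.0
tab@69 [[484.9, 98.2], [483.7, 50.1], [479.7, 50.2], [480.9, 98.2]]
tab@69 [[565.6, 106.9], [571.6, 74.6], [563.9, 73.2], [557.9, 105.4]]
```

View pics/p3.png

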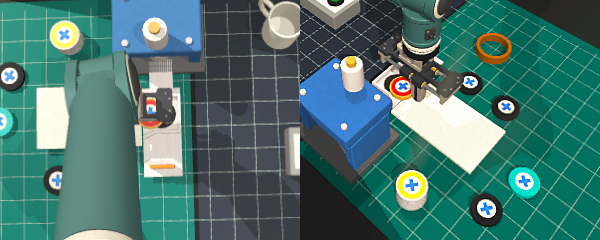

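The badge (scene crop (402,87)) is entering the nest, in line. I lower the fingers 2 mm for the step and push on to the end wall.

>>> {"name": "send_rows", "arguments": {"moves": [{"hand":1,"tx":0,"ty":-0.003,"tz":0.002,"rx":0,"ry":0,"rz":0},{"hand":1,"tx":0,"ty":-0.004,"tz":0,"rx":0,"ry":0,"rz":0},{"hand":1,"tx":0,"ty":-0.004,"tz":0,"rx":0,"ry":0,"rz":0},{"hand":1,"tx":0,"ty":-0.004,"tz":0,"rx":0,"ry":0,"rz":0},{"hand":1,"tx":0,"ty":0,"tz":0,"rx":0,"ry":0,"rz":0},{"hand":1,"tx":0,"ty":0,"tz":0,"rx":0,"ry":0,"rz":0}]}}

```text
t: 10.65
position: [593.8, 127.2, 34.6]
orientation: [-0.001, -3.142, 0.001]
wrist_force: [0.8, -0.4, -0.2]
finger_gap: 0.3
grasp_force: 0.0
```

>>> {"name": "send_rows", "arguments": {"moves": [{"hand":1,"tx":0,"ty":-0.003,"tz":0,"rx":0,"ry":0,"rz":0},{"hand":1,"tx":0,"ty":0,"tz":0,"rx":0,"ry":0,"rz":0},{"hand":1,"tx":0,"ty":0,"tz":0,"rx":0,"ry":0,"rz":0}]}}

```text
t: 10.9
position: [593.8, 124.7, 34.6]
orientation: [-0.0, -3.142, 0.0]
wrist_force: [0.2, 0.5, -0.1]
finger_gap: 0.5
grasp_force: 0.0
```

>>> {"name": "send_rows", "arguments": {"moves": [{"hand":1,"tx":0,"ty":-0.003,"tz":0,"rx":0,"ry":0,"rz":0},{"hand":1,"tx":0,"ty":0,"tz":0,"rx":0,"ry":0,"rz":0},{"hand":1,"tx":0,"ty":0,"tz":0,"rx":0,"ry":0,"rz":0}]}}

```text
t: 11.15
position: [593.8, 121.6, 34.6]
orientation: [0.0, 3.142, -0.0]
wrist_force: [0.6, -0.8, 0.9]
finger_gap: 0.5
grasp_force: 0.0
```

>>> {"name": "send_rows", "arguments": {"moves": [{"hand":1,"tx":0,"ty":-0.003,"tz":0,"rx":0,"ry":0,"rz":0},{"hand":1,"tx":0,"ty":0,"tz":0,"rx":0,"ry":0,"rz":0},{"hand":1,"tx":0,"ty":0,"tz":0,"rx":0,"ry":0,"rz":0}]}}

```text
t: 11.4
position: [593.8, 118.5, 34.6]
orientation: [0.0, 3.142, -0.0]
wrist_force: [0.4, 0.3, -0.5]
finger_gap: 0.3
grasp_force: 0.0
```

```bash
python3 st.py
python3 - <<'E'
from h import *
f=grab("scene"); cv2.imwrite("pics/p4.png",cv2.resize(f["pixels"][220:330,270:420,::-1],None,fx=4,fy=4,interpolation=2))
E
```

```text
[593.8 118.7  34.6]
cross top@42 [311.5 210.2] 17.5 [[598.5  73.6  42. ]]
red [[573.8  74.2  42. ]]
red scene@42 [[600.5  75.2  42. ]] 79.0
tab@69 [[484.7, 90.1], [483.7, 50.1], [479.7, 50.2], [480.7, 90.2]]
tab@69 [[569.3, 90.5], [572.3, 53.9], [561.8, 53.0], [558.8, 89.5]]
```

View pics/p4.png

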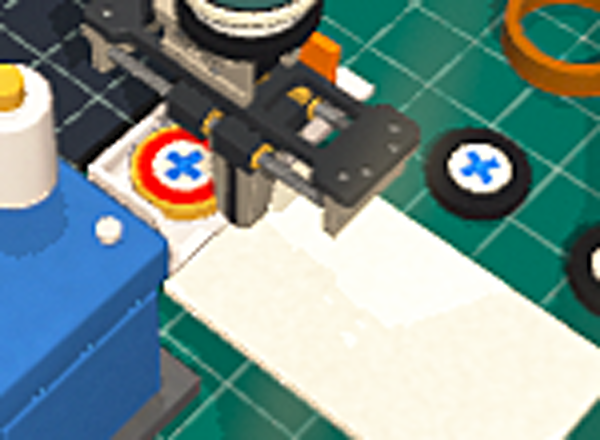

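The badge now sits in the nest at crop (183,165), with the fingers behind it and a little left to the end wall. I creep on until force shows.

>>> {"name": "send_rows", "arguments": {"moves": [{"hand":1,"tx":0,"ty":-0.002,"tz":0,"rx":0,"ry":0,"rz":0},{"hand":1,"tx":0,"ty":0,"tz":0,"rx":0,"ry":0,"rz":0},{"hand":1,"tx":0,"ty":0,"tz":0,"rx":0,"ry":0,"rz":0}]}}

```text
t: 11.8
position: [593.8, 116.8, 34.6]
orientation: [0.0, 3.142, -0.0]
wrist_force: [-0.0, 0.1, -0.7]
finger_gap: 0.1
grasp_force: 0.1
```

>>> {"name": "send_rows", "arguments": {"moves": [{"hand":1,"tx":0,"ty":-0.002,"tz":0,"rx":0,"ry":0,"rz":0},{"hand":1,"tx":0,"ty":0,"tz":0,"rx":0,"ry":0,"rz":0},{"hand":1,"tx":0,"ty":0,"tz":0,"rx":0,"ry":0,"rz":0}]}}

```text
t: 12.05
position: [593.8, 114.7, 34.6]
orientation: [0.0, 3.142, -0.0]
wrist_force: [-0.5, 0.2, -0.2]
finger_gap: 0.4
grasp_force: 0.1
```

```bash
python3 st.py|grep -v tab
```

```text
[593.8 114.7  34.6]
cross top@42 [313.4 210.1] 18.5 [[598.5  69.7  42. ]]
red [[573.7  69.1  42. ]]
red scene@42 [[599.5  70.3  42. ]] 76.5
```

>>> {"name": "send_rows", "arguments": {"moves": [{"hand":1,"tx":0,"ty":-0.0015,"tz":0,"rx":0,"ry":0,"rz":0},{"hand":1,"tx":0,"ty":0,"tz":0,"rx":0,"ry":0,"rz":0},{"hand":1,"tx":0,"ty":0,"tz":0,"rx":0,"ry":0,"rz":0}]}}

```text
t: 12.4
position: [593.8, 114.2, 34.6]
orientation: [-0.001, 3.141, 0.001]
wrist_force: [0.4, 2.9, 0.4]
finger_gap: 0.5
grasp_force: 1.5
```

```bash
python3 st.py|grep -v tab
```

```text
[593.8 114.2  34.6]
cross top@42 [313.4 210. ] 17.0 [[598.8  69.7  42. ]]
red [[573.7  69.1  42. ]]
red scene@42 [[598.6  70.   42. ]] 78.0
```

The wall is felt (2.9 N, no further travel). I retreat, check, and go to the front of the tab.

>>> {"name": "send_rows", "arguments": {"moves": [{"hand":1,"tx":0,"ty":0.015,"tz":0,"rx":0,"ry":0,"rz":0},{"hand":1,"tx":0,"ty":0.005,"tz":0,"rx":0,"ry":0,"rz":0},{"hand":1,"tx":0,"ty":0,"tz":-0.04,"rx":0,"ry":0,"rz":0},{"hand":1,"tx":0,"ty":0,"tz":-0.035,"rx":0,"ry":0,"rz":0},{"hand":1,"tx":0.034,"ty":-0.015,"tz":0,"rx":0,"ry":0,"rz":0},{"hand":1,"tx":0.034,"ty":-0.015,"tz":0,"rx":0,"ry":0,"rz":0},{"hand":1,"tx":0.034,"ty":-0.015,"tz":0,"rx":0,"ry":0,"rz":0},{"hand":1,"tx":0.034,"ty":-0.014,"tz":0,"rx":0,"ry":0,"rz":0},{"hand":1,"tx":0,"ty":0,"tz":0,"rx":0,"ry":0,"rz":0},{"hand":1,"tx":0,"ty":0,"tz":0,"rx":0,"ry":0,"rz":0}]}}

```text
t: 13.33
position: [456.5, 74.0, 109.9]
orientation: [-0.0, -3.141, 0.0]
wrist_force: [0.7, -0.5, 1.6]
finger_gap: 0.5
grasp_force: 0.0
```

```bash
sed -i 's/(180,255,60),(290,180,335,235)/(180,255,60),(290,160,335,235)/; s/(290,225,400,310)/(270,225,400,310)/' st.py; python3 st.py pics/p5.png
```

```text
[459.2  75.  110.1]
cross top@42 [312.6 212.5] 48.0 [[593.5  71.4  42. ]]
red [[593.   71.7  42. ]]
red scene@42 [[597.2  71.6  42. ]] 288.5
```

View pics/p5.png

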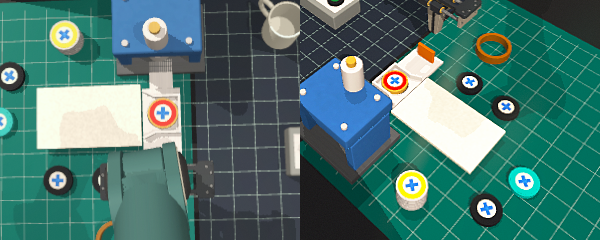

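The badge (top crop (163,113)) lies flat in the nest at (593.5,71.6), 3 mm to the end-wall side, as expected. Now I push the tray in.

>>> {"name": "send_rows", "arguments": {"moves": [{"hand":1,"tx":0,"ty":0,"tz":0.03,"rx":0,"ry":0,"rz":0},{"hand":1,"tx":0,"ty":0,"tz":0.025,"rx":0,"ry":0,"rz":0},{"hand":1,"tx":0,"ty":0,"tz":0.008,"rx":0,"ry":0,"rz":0},{"hand":1,"tx":0,"ty":0,"tz":0,"rx":0,"ry":0,"rz":0},{"hand":1,"tx":-0.006,"ty":0,"tz":0,"rx":0,"ry":0,"rz":0},{"hand":1,"tx":-0.006,"ty":0,"tz":0,"rx":0,"ry":0,"rz":0},{"hand":1,"tx":-0.008,"ty":0,"tz":0,"rx":0,"ry":0,"rz":0},{"hand":1,"tx":-0.01,"ty":0,"tz":0,"rx":0,"ry":0,"rz":0},{"hand":1,"tx":-0.01,"ty":0,"tz":0,"rx":0,"ry":0,"rz":0},{"hand":1,"tx":-0.01,"ty":0,"tz":0,"rx":0,"ry":0,"rz":0}]}}

```text
t: 14.27
position: [509.2, 74.7, 47.2]
orientation: [-0.001, 3.141, 0.001]
wrist_force: [-3.4, 1.9, 3.5]
finger_gap: 0.5
grasp_force: 1.7
```

>>> {"name": "send_rows", "arguments": {"moves": [{"hand":1,"tx":-0.01,"ty":0,"tz":0,"rx":0,"ry":0,"rz":0},{"hand":1,"tx":-0.01,"ty":0,"tz":0,"rx":0,"ry":0,"rz":0},{"hand":1,"tx":-0.01,"ty":0,"tz":0,"rx":0,"ry":0,"rz":0},{"hand":1,"tx":-0.01,"ty":0,"tz":0,"rx":0,"ry":0,"rz":0},{"hand":1,"tx":-0.008,"ty":0,"tz":0,"rx":0,"ry":0,"rz":0},{"hand":1,"tx":-0.006,"ty":0,"tz":0,"rx":0,"ry":0,"rz":0},{"hand":1,"tx":-0.006,"ty":0,"tz":0,"rx":0,"ry":0,"rz":0},{"hand":1,"tx":0,"ty":0,"tz":0,"rx":0,"ry":0,"rz":0},{"hand":1,"tx":0,"ty":0,"tz":0,"rx":0,"ry":0,"rz":0}]}}

```text
t: 15.02
position: [568.9, 73.8, 46.6]
orientation: [0.001, 3.14, -0.001]
wrist_force: [-0.3, -0.1, -0.4]
finger_gap: 0.5
grasp_force: 0.0
```

>>> {"name": "send_rows", "arguments": {"moves": [{"hand":1,"tx":-0.006,"ty":0,"tz":0,"rx":0,"ry":0,"rz":0},{"hand":1,"tx":-0.005,"ty":0,"tz":0,"rx":0,"ry":0,"rz":0},{"hand":1,"tx":-0.005,"ty":0,"tz":0,"rx":0,"ry":0,"rz":0},{"hand":1,"tx":-0.003,"ty":0,"tz":0,"rx":0,"ry":0,"rz":0},{"hand":1,"tx":0,"ty":0,"tz":0,"rx":0,"ry":0,"rz":0},{"hand":1,"tx":0,"ty":0,"tz":0,"rx":0,"ry":0,"rz":0}]}}

```text
t: 15.52
position: [587.8, 74.4, 46.7]
orientation: [0.0, 3.14, 0.0]
wrist_force: [-0.1, 0.0, -0.4]
finger_gap: 0.7
grasp_force: 0.0
```

>>> {"name": "send_rows", "arguments": {"moves": [{"hand":1,"tx":-0.003,"ty":0,"tz":0,"rx":0,"ry":0,"rz":0},{"hand":1,"tx":0,"ty":0,"tz":0,"rx":0,"ry":0,"rz":0},{"hand":1,"tx":0,"ty":0,"tz":0,"rx":0,"ry":0,"rz":0}]}}

```text
t: 15.77
position: [590.0, 74.5, 46.7]
orientation: [-0.0, 3.141, 0.0]
wrist_force: [-0.7, -0.3, 0.6]
finger_gap: 0.7
grasp_force: 0.6
```

>>> {"name": "send_rows", "arguments": {"moves": [{"hand":1,"tx":-0.003,"ty":0,"tz":0,"rx":0,"ry":0,"rz":0},{"hand":1,"tx":0,"ty":0,"tz":0,"rx":0,"ry":0,"rz":0},{"hand":1,"tx":0,"ty":0,"tz":0,"rx":0,"ry":0,"rz":0}]}}

```text
t: 16.02
position: [590.0, 74.5, 46.4]
orientation: [0.001, -3.136, 0.0]
wrist_force: [-9.3, 0.0, 7.2]
finger_gap: 0.4
grasp_force: 4.4
```

>>> {"name": "send_rows", "arguments": {"moves": [{"hand":1,"tx":-0.002,"ty":0,"tz":0,"rx":0,"ry":0,"rz":0},{"hand":1,"tx":0,"ty":0,"tz":0,"rx":0,"ry":0,"rz":0},{"hand":1,"tx":0,"ty":0,"tz":0,"rx":0,"ry":0,"rz":0}]}}

```text
t: 16.27
position: [590.0, 74.5, 46.4]
orientation: [0.001, -3.132, 0.0]
wrist_force: [-15.0, -1.0, 10.9]
finger_gap: 0.3
grasp_force: 6.9
```

Tray stop felt at x 590, exactly 120 mm further in. Next the green button at (507,-230); I go above it first.

>>> {"name": "send_rows", "arguments": {"moves": [{"hand":1,"tx":0.02,"ty":0,"tz":0,"rx":0,"ry":0,"rz":0},{"hand":1,"tx":0.005,"ty":0,"tz":-0.035,"rx":0,"ry":0,"rz":0},{"hand":1,"tx":0,"ty":0,"tz":-0.041,"rx":0,"ry":0,"rz":0},{"hand":1,"tx":0.008,"ty":-0.038,"tz":0,"rx":0,"ry":0,"rz":0},{"hand":1,"tx":0.008,"ty":-0.038,"tz":0,"rx":0,"ry":0,"rz":0},{"hand":1,"tx":0.008,"ty":-0.038,"tz":0,"rx":0,"ry":0,"rz":0},{"hand":1,"tx":0.008,"ty":-0.038,"tz":0,"rx":0,"ry":0,"rz":0},{"hand":1,"tx":0.008,"ty":-0.038,"tz":0,"rx":0,"ry":0,"rz":0},{"hand":1,"tx":0.008,"ty":-0.038,"tz":0,"rx":0,"ry":0,"rz":0},{"hand":1,"tx":0.008,"ty":-0.038,"tz":0,"rx":0,"ry":0,"rz":0}]}}

```text
t: 17.1
position: [514.1, -193.5, 123.2]
orientation: [-0.001, 3.139, -0.001]
wrist_force: [0.2, -0.6, 0.0]
finger_gap: 0.3
grasp_force: 0.0
```

>>> {"name": "send_rows", "arguments": {"moves": [{"hand":1,"tx":0.004,"ty":-0.038,"tz":0,"rx":0,"ry":0,"rz":0},{"hand":1,"tx":0,"ty":0,"tz":0,"rx":0,"ry":0,"rz":0},{"hand":1,"tx":0,"ty":0,"tz":0,"rx":0,"ry":0,"rz":0}]}}

```text
t: 17.35
position: [509.7, -232.7, 123.0]
orientation: [0.008, 3.14, -0.002]
wrist_force: [0.2, 0.7, -0.8]
finger_gap: 0.3
grasp_force: 0.0
```

Run:
```python
from m import *
import pickle
s,t=[pickle.load(open(n+"0.pkl","rb")) for n in("scene","top")]
for f,r in((s,(240,165,270,192)),(t,(445,235,482,268))):
    k=comps(masks(f),(45,120,60),(80,255,255),r)[0]; print(np.round(onz(f,[cen(k)],74),1),np.round(onz(f,[cv2.minEnclosingCircle(k)[0]],74),1))
f=grab("top");k=comps(masks(f),(5,150,100),(20,255,255),(295,180,330,300),amin=8)
for c in k: print("tab",np.round(onz(f,cv2.boxPoints(cv2.minAreaRect(c)),69)[:,:2],1).tolist())
print(env.get_state()["position"])
```

```text
[[ 513.4 -224.6   74. ]] [[ 513.6 -224.3   74. ]]
[[ 506.4 -227.8   74. ]] [[ 505.9 -227.7   74. ]]
tab [[606.1, 97.5], [604.7, 51.0], [594.6, 51.3], [595.9, 97.8]]
[ 510.19053681 -230.123648    122.73037948]
```

>>> {"name": "send_rows", "arguments": {"moves": [{"hand":1,"tx":0.002,"ty":0.002,"tz":0.02,"rx":0,"ry":0,"rz":0},{"hand":1,"tx":0,"ty":0,"tz":0.02,"rx":0,"ry":0,"rz":0},{"hand":1,"tx":0,"ty":0,"tz":0,"rx":0,"ry":0,"rz":0},{"hand":1,"tx":0,"ty":0,"tz":0.004,"rx":0,"ry":0,"rz":0},{"hand":1,"tx":0,"ty":0,"tz":0.004,"rx":0,"ry":0,"rz":0},{"hand":1,"tx":0,"ty":0,"tz":0.003,"rx":0,"ry":0,"rz":0},{"hand":1,"tx":0,"ty":0,"tz":0,"rx":0,"ry":0,"rz":0},{"hand":1,"tx":0,"ty":0,"tz":0,"rx":0,"ry":0,"rz":0}]}}

```text
t: 18.07
position: [508.8, -227.2, 72.3]
orientation: [-0.001, 3.14, 0.0]
wrist_force: [0.4, 1.4, 2.6]
finger_gap: 0.2
grasp_force: 1.1
```

>>> {"name": "send_rows", "arguments": {"moves": [{"hand":1,"tx":0,"ty":0,"tz":0.003,"rx":0,"ry":0,"rz":0},{"hand":1,"tx":0,"ty":0,"tz":0,"rx":0,"ry":0,"rz":0},{"hand":1,"tx":0,"ty":0,"tz":0,"rx":0,"ry":0,"rz":0}]}}

```text
t: 18.32
position: [508.8, -227.5, 69.1]
orientation: [-0.001, 3.14, -0.0]
wrist_force: [2.7, 1.8, 2.9]
finger_gap: 0.5
grasp_force: 1.8
```

>>> {"name": "send_rows", "arguments": {"moves": [{"hand":1,"tx":0,"ty":0,"tz":0.003,"rx":0,"ry":0,"rz":0},{"hand":1,"tx":0,"ty":0,"tz":0,"rx":0,"ry":0,"rz":0},{"hand":1,"tx":0,"ty":0,"tz":0,"rx":0,"ry":0,"rz":0}]}}

```text
t: 18.57
position: [508.8, -227.6, 66.4]
orientation: [-0.0, 3.14, 0.0]
wrist_force: [1.4, 1.8, 9.4]
finger_gap: 0.5
grasp_force: 4.3
```

>>> {"name": "send_rows", "arguments": {"moves": [{"hand":1,"tx":0,"ty":0,"tz":0.003,"rx":0,"ry":0,"rz":0},{"hand":1,"tx":0,"ty":0,"tz":0,"rx":0,"ry":0,"rz":0},{"hand":1,"tx":0,"ty":0,"tz":0,"rx":0,"ry":0,"rz":0}]}}

```text
t: 18.82
position: [508.9, -227.6, 66.0]
orientation: [-0.0, 3.139, 0.002]
wrist_force: [-5.5, 5.2, 31.0]
finger_gap: 1.0
grasp_force: 15.4
```

The button bottomed at z 66 (31 N). I release it and return to behind the tab.

>>> {"name": "send_rows", "arguments": {"moves": [{"hand":1,"tx":0,"ty":0,"tz":-0.02,"rx":0,"ry":0,"rz":0},{"hand":1,"tx":0,"ty":0,"tz":-0.04,"rx":0,"ry":0,"rz":0},{"hand":1,"tx":-0.014,"ty":0.037,"tz":0,"rx":0,"ry":0,"rz":0},{"hand":1,"tx":-0.014,"ty":0.037,"tz":0,"rx":0,"ry":0,"rz":0},{"hand":1,"tx":-0.014,"ty":0.037,"tz":0,"rx":0,"ry":0,"rz":0},{"hand":1,"tx":-0.014,"ty":0.037,"tz":0,"rx":0,"ry":0,"rz":0},{"hand":1,"tx":-0.014,"ty":0.037,"tz":0,"rx":0,"ry":0,"rz":0},{"hand":1,"tx":-0.014,"ty":0.037,"tz":0,"rx":0,"ry":0,"rz":0},{"hand":1,"tx":-0.014,"ty":0.037,"tz":0,"rx":0,"ry":0,"rz":0},{"hand":1,"tx":-0.014,"ty":0.037,"tz":0,"rx":0,"ry":0,"rz":0}]}}

```text
t: 19.65
position: [619.5, 69.1, 121.8]
orientation: [-0.001, -3.14, 0.002]
wrist_force: [1.4, -0.0, -0.3]
finger_gap: 0.2
grasp_force: 0.0
```

>>> {"name": "send_rows", "arguments": {"moves": [{"hand":1,"tx":-0.003,"ty":0.006,"tz":0,"rx":0,"ry":0,"rz":0},{"hand":1,"tx":0,"ty":0,"tz":0,"rx":0,"ry":0,"rz":0},{"hand":1,"tx":0,"ty":0,"tz":0,"rx":0,"ry":0,"rz":0}]}}

```text
t: 19.9
position: [622.0, 73.0, 121.6]
orientation: [0.0, -3.14, 0.003]
wrist_force: [-0.9, -0.3, -0.0]
finger_gap: 0.4
grasp_force: 0.0
```

>>> {"name": "send_rows", "arguments": {"moves": [{"hand":1,"tx":-0.004,"ty":0.001,"tz":0,"rx":0,"ry":0,"rz":0},{"hand":1,"tx":0,"ty":0,"tz":0,"rx":0,"ry":0,"rz":0},{"hand":1,"tx":0,"ty":0,"tz":0.03,"rx":0,"ry":0,"rz":0},{"hand":1,"tx":0,"ty":0,"tz":0.025,"rx":0,"ry":0,"rz":0},{"hand":1,"tx":0,"ty":0,"tz":0.015,"rx":0,"ry":0,"rz":0},{"hand":1,"tx":0,"ty":0,"tz":0.004,"rx":0,"ry":0,"rz":0},{"hand":1,"tx":0,"ty":0,"tz":0,"rx":0,"ry":0,"rz":0}]}}

```text
t: 20.48
position: [625.9, 73.6, 47.5]
orientation: [-0.003, -3.139, 0.002]
wrist_force: [-0.5, 0.3, -0.6]
finger_gap: 0.3
grasp_force: 0.0
```

>>> {"name": "send_rows", "arguments": {"moves": [{"hand":1,"tx":0.006,"ty":0,"tz":0,"rx":0,"ry":0,"rz":0},{"hand":1,"tx":0.006,"ty":0,"tz":0,"rx":0,"ry":0,"rz":0},{"hand":1,"tx":0.008,"ty":0,"tz":0,"rx":0,"ry":0,"rz":0},{"hand":1,"tx":0.01,"ty":0,"tz":0,"rx":0,"ry":0,"rz":0},{"hand":1,"tx":0.01,"ty":0,"tz":0,"rx":0,"ry":0,"rz":0},{"hand":1,"tx":0.01,"ty":0,"tz":0,"rx":0,"ry":0,"rz":0},{"hand":1,"tx":0.01,"ty":0,"tz":0,"rx":0,"ry":0,"rz":0},{"hand":1,"tx":0.01,"ty":0,"tz":0,"rx":0,"ry":0,"rz":0},{"hand":1,"tx":0.01,"ty":0,"tz":0,"rx":0,"ry":0,"rz":0},{"hand":1,"tx":0.01,"ty":0,"tz":0,"rx":0,"ry":0,"rz":0}]}}

```text
t: 21.32
position: [536.2, 75.6, 49.0]
orientation: [-0.0, 3.141, 0.001]
wrist_force: [3.6, -1.4, 2.1]
finger_gap: 0.6
grasp_force: 1.7
```

>>> {"name": "send_rows", "arguments": {"moves": [{"hand":1,"tx":0.008,"ty":0,"tz":0,"rx":0,"ry":0,"rz":0},{"hand":1,"tx":0.008,"ty":0,"tz":0,"rx":0,"ry":0,"rz":0},{"hand":1,"tx":0.006,"ty":0,"tz":0,"rx":0,"ry":0,"rz":0},{"hand":1,"tx":0.005,"ty":0,"tz":0,"rx":0,"ry":0,"rz":0},{"hand":1,"tx":0.004,"ty":0,"tz":0,"rx":0,"ry":0,"rz":0},{"hand":1,"tx":0.004,"ty":0,"tz":0,"rx":0,"ry":0,"rz":0},{"hand":1,"tx":0.003,"ty":0,"tz":0,"rx":0,"ry":0,"rz":0},{"hand":1,"tx":0,"ty":0,"tz":0,"rx":0,"ry":0,"rz":0},{"hand":1,"tx":0,"ty":0,"tz":0,"rx":0,"ry":0,"rz":0}]}}

```text
t: 22.07
position: [498.1, 75.5, 48.4]
orientation: [0.001, -3.14, -0.0]
wrist_force: [1.2, 0.3, 1.4]
finger_gap: 0.4
grasp_force: 0.6
```

>>> {"name": "send_rows", "arguments": {"moves": [{"hand":1,"tx":0.003,"ty":0,"tz":0,"rx":0,"ry":0,"rz":0},{"hand":1,"tx":0,"ty":0,"tz":0,"rx":0,"ry":0,"rz":0},{"hand":1,"tx":0,"ty":0,"tz":0,"rx":0,"ry":0,"rz":0}]}}

```text
t: 22.32
position: [498.1, 75.5, 48.5]
orientation: [0.0, 3.137, 0.0]
wrist_force: [8.5, 1.2, -6.1]
finger_gap: 0.2
grasp_force: 3.9
```

The stop is felt at 498 again. I back off, lift clear and verify.

>>> {"name": "send_rows", "arguments": {"moves": [{"hand":1,"tx":-0.012,"ty":0,"tz":0,"rx":0,"ry":0,"rz":0},{"hand":1,"tx":0,"ty":0,"tz":0,"rx":0,"ry":0,"rz":0},{"hand":1,"tx":0,"ty":0,"tz":-0.04,"rx":0,"ry":0,"rz":0},{"hand":1,"tx":0,"ty":0,"tz":-0.04,"rx":0,"ry":0,"rz":0},{"hand":1,"tx":0.025,"ty":0,"tz":-0.03,"rx":0,"ry":0,"rz":0},{"hand":1,"tx":0.025,"ty":0,"tz":0,"rx":0,"ry":0,"rz":0},{"hand":1,"tx":0,"ty":0,"tz":0,"rx":0,"ry":0,"rz":0},{"hand":1,"tx":0,"ty":0,"tz":0,"rx":0,"ry":0,"rz":0}]}}

```text
t: 22.98
position: [456.0, 75.5, 158.5]
orientation: [0.001, -3.14, -0.001]
wrist_force: [-0.1, -0.5, 0.1]
finger_gap: 0.7
grasp_force: 0.0
```

```bash
python3 st.py pics/p6.png
```

```text
[457.5  75.3 158.1]
cross top@42 [312.7 212.6] 48.0 [[593.4  71.3  42. ]]
red [[593.6  71.7  42. ]]
red scene@42 [[596.1  70.6  42. ]] 291.0
```

View pics/p6.png

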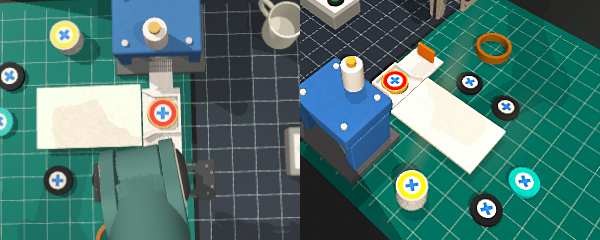

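The tray is out and the badge (crop (163,113)) is still home at (593.5,71.5), with the arm clear and the bystanders unmoved.

```bash
python3 -c "
from station import env
print(env.close_job())"
```

```text
the job is handed in; nothing more can be done
None
```

I handed the job in after about 23 s of robot time. The tray is fully out again with the badge flat in its nest, the start button was pressed with the tray home, and the stop button and bystanders were left alone; the hand-in returned no verdict.

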